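# Pull the bearing cap off the soil sieve

## Robot

A 7-joint arm with a two-finger parallel gripper is mounted at the origin on the work surface. World frame = base frame: x ahead of the robot, y to its left, z up, the work surface at z = 0. Lengths are in m, angles in degrees, forces in N, time in s.
With the tool pointing down it reaches from about 0.4 to 0.85 m from the base axis. Payload 4.4 kg.
Tool frame: the origin (TCP) lies midway between the tips of the shut fingers; the grasp point (between the pads) lies 19 mm behind it (arm.grip_point_offset is the distance from the TCP to the grasp point, in m); z points along the fingers, y is the line along which they close (so a half turn about z gives the same grasp; the last joint's range is limited). The gripper opens to 94 mm and grips with 3 to 60 N. Pads are 16 mm wide; open, the fingers measure 119 mm over their backs; the gripper's body (75 mm by 177 mm) begins 78 mm behind the grasp point.
Start: joints at [62.407, 36.005, 2.206, 86.941, -1.547, 57.084, -1.146], TCP at [0.263, -0.595, 0.185] pointing down, gripper open.
Joint ranges: [-175.42, 175.42], [-21.48, 121.26], [-71.46, 75.88], [10.55, 141.38], [-63.04, 243.04], [13.31, 113.54], [-168.57, 168.57]. Speed limits (degrees/s): [147.25, 147.25, 180, 180, 180, 180, 180].

## Interface

Orientations are given as a 3x3 rotation matrix whose columns are the frame's x, y, z axes.
In Python, from cell import arm gives the robot as it stands. The module is installed in compiled form; this text tells all that it offers.
- The arm moves only by the tool arm_command, never from a script. Its argument "moves" is a list of rows, each a list of 7 numbers: the closure, from -1 (fully open) to 1 (shut), so that 0 is half open, then the shift along the world's x, y, z in units of 40 mm (1.0 is 40 mm), then the turn, a rotation vector about the world's x, y, z in units of 6 degrees (1.0 is 6 degrees). In form: [[fingers, tx, ty, tz, rx, ry, rz], ...]. A call has 1 to 12 rows; each row shifts and turns the commanded pose from where the row before left it; what a row does not reach is not made up. A row lasts 1/12 s, in which the tool goes at most 41.7 mm and 7.16 degrees, less where a joint would pass 70% of its speed; a pose out of reach is approached as far as the arm can. A call is refused whole if a number of a shift passes 1 or a number of a turn 1, either way. A call with a gripper value outside its range is refused whole. The fingers move at their own pace and stop on an object; "newtons" is the grip in N (left out, the last holds). Time passes only in rows, so rows that do not move let the fingers close. It gives the time, the measured TCP pose, the force, the opening and the grip force at its end, in the units of the state.
- arm.get_obs(): the state, without advancing time (a new reading comes with each control period).
- arm.grab_frame(name): name is "side" or "top" or "wrist"; returns the picture (480x640x3 uint8, red, green, blue); there is no depth.
- arm.get_calibration(name): a dict with "fx", "fy", "cx", "cy" (pixels), "position" and "orientation" of the camera in the world. Camera axes: x right, y down, z forward; pixel columns grow to the right and rows downward; lengths in m; the calibration is good to about 2 mm. A picture is of the moment at which its call begins: read the wrist's pose just before it. get_calibration takes no time and is no camera call; for the wrist camera it gives the pose at the moment of the call.
- arm.finish_job(): hands the job in; it is judged then, once.
The state is a dict: "time_s": time; "qpos": joint angles; "dq": joint speeds; "tau": joint torques, N m; "eef_pos": TCP position; "orientation": TCP orientation; "wrist_force": force on the tool from outside, world axes, zero at the start; "torque": the same for the moment, N m; "finger_gap": finger opening in m; "finger_force": force on a finger pad.
Only numpy, scipy, OpenCV 4.12 (cv2) and the standard library are available. Lean on these libraries where they do the work, as an engineer would, in place of code of your own. Each camera call takes 0.05 s, during which the arm holds its last target. There are 200 camera calls.

## Task

The soil sieve's bearing needs grease: by its yellow tail, slide the cap puller all the way out from under the low shelf, leave it standing by itself in the open, then take it again by its green top grip. Hook its fork under the orange bearing cap's rim, pull the cap straight up until it pops off, and set the puller down standing in the blue tray with the cap upright in the tray too. Only the puller may touch the cap; nothing may fall over, and the other things stay where they are.

Things in the scene. Friction and masses are not known exactly. Their poses are not given: they have to be found in the camera images.
- puller: C-shaped cap puller, stands upright, 195 long, 110 high, 0.36 kg. Origin: underside of fork, middle of slot; z up, x to the fork's open end. Steel fork: 2 tines 8 thick, 14 wide at y +-43, x -58 to 48, slot 72 wide; crossbar 100 wide, x -80 to -58. Upright 50 wide at x -69 to -59 carries grip and tail. Throat z 8 to 80 open to +x. Mass centre x -35, z 40. Starts under the shelf, tail out in front.
- puller_grip (a point): middle of the puller's green top grip: straight above the slot centre (puller x = 0), 95 above its underside. Axes as the puller's; the grip is a bar 20 wide in y, from puller x = -69 to +30, z = 80 to 110. A pull here acts straight over the cap; a pull by the tail would tip the tool.
- puller_tail (a point): near the free end of the puller's yellow tail: puller x = -122, height 82.5. Axes as the puller's; the tail is a bar 20 wide in y, from puller x = -147 to -67, z = 70 to 95
- cap: orange mushroom dust cap, 0.09 kg. Origin: centre of skirt's lower edge, z up. Skirt: tube 58 outside, z 0 to 20. Rim: disc of diameter 96, z 20 to 28, low dome to z 34. Starts snug on the sieve's boss, held by spring balls: 15 to 20 N straight up pops it loose within 10 of travel; skirt clear of the boss after 20. Off it, it stands on its skirt; the fork then fits under the rim, skirt in the slot.
- sieve: soil sieve, fixed. Origin: on the bench under the boss axis. Grey bearing housing 120 x 120, 70 high, centred there; its boss, diameter 43, rises to z 98 and carries the cap: rim underside at z 98, so the gap over the housing is 28. Aluminium frame, 65 high, at x -60 to 240, y -80 to -400; hand lever beside it at x -90, y -290, up to 240 high. Cap is free to approach from the -x and +y sides.
- shelf: low wooden shelf on four thin legs, fixed. Origin: on the bench under its middle; its open front faces its -x, front edge at x = -110, back at x = +110, 290 wide in y (legs at y = +-125 to +-143), board from z = 130 to 145, a seed tray on it at x = -5 to 105, y = -135 to 15, up to z = 180, and a loose tin. The puller stands beneath on the bench.
- tray: blue pot tray, fixed. Origin: centre of its underside; 250 in x by 230 in y outside, rim 15 high, walls and floor 5 thick.
- lever (a joint): the sieve's hand lever, pivot 55 high, black grip on top: 0 upright, range -0.6 to 0.6 rad, positive leans to sieve -y; leave alone
- pot_a: tan terracotta pot, 110 wide, 100 high, origin centre of its underside; leave alone
- pot_b: the other terracotta pot, same size; leave alone
- trowel: trowel with wooden handle, lying, 255 long along its x (-110 to 145), 30 high, origin under the front end of its handle; leave alone
- feed_bottle: green feed bottle, 72 wide, 150 high, origin centre of its underside; leave alone
- seed_tin: green seed tin, 100 x 80, 60 high, standing on the shelf (local x 35 to 50, y 78 to 90), origin centre of its underside; leave alone

How it is judged:
By the outcome, as a careful person would: the job done as asked, in the order asked, and still so for the second after the job is handed in, with the robot touching nothing.
It also fails if it takes over 72 s, if anything falls off the work surface, if the arm or the gripper's body presses on something with over 40 N, if the wrist force passes 120 N, or if a joint passes its speed limit or range.

## Working session

There is one attempt and no reset: what is moved stays moved. The work goes in short steps, Python scripts to look and compute and a tool call to move; the robot and the scene stay as the last step left them, time stands still between calls to the robot, and variables do not carry over. Pictures are saved under pics/ and viewed, at most 10 in all, crops included, and the job is handed in when it is done.

Besides the shell and the picture viewer there is one more tool, called after "Call:" by a JSON object that holds its "op" and its "data". arm_command: Moves the arm, as the interface text tells. Its arguments: {"type":"object","properties":{"moves":{"type":"array","items":{"type":"array","items":{"type":"number"}}},"newtons":{"type":"number"}},"required":["moves"]}

```bash
mkdir -p pics; python3 - <<'E'
from cell import arm
import cv2
for n in("top","side"):
    f=arm.grab_frame(n); cv2.imwrite(f"pics/{n}0.png",f[:,:,::-1]); print(n,arm.get_calibration(n))
print(arm.get_obs())
E
```

```text
top {'fx': 606.2707964613386, 'fy': 606.2707964613386, 'cx': 328.5637693969867, 'cy': 239.0722563946209, 'position': array([ 0.39866743, -0.02160819,  1.79001789]), 'orientation': array([[-0.02859613, -0.99444958,  0.10125358],
       [-0.99948325,  0.02993356,  0.01171378],
       [-0.01467964, -0.10086629, -0.99479169]])}
side {'fx': 476.299205336999, 'fy': 476.299205336999, 'cx': 323.39134990547257, 'cy': 237.78258750724763, 'position': array([0.1686258 , 0.97375551, 1.10190811]), 'orientation': array([[-0.92420947, -0.27060723,  0.26945981],
       [-0.38136474,  0.61715634, -0.6882434 ],
       [ 0.0199448 , -0.73884354, -0.67358179]])}
{'time_s': 0.1, 'qpos': array([62.40654988, 36.05288197,  2.20398622, 86.98834668, -1.54570995,
       57.08589611, -1.14630694]), 'dq': array([-0.00470961, -0.07619387, -0.02361375, -0.10551078,  0.02913647,
        0.0778967 ,  0.00566728]), 'tau': array([ 2.20991693e-03, -5.50794518e+01,  1.14694487e+00, -1.87118465e+01,
       -5.22525888e-02,  1.91812014e-02,  6.83293524e-05]), 'eef_pos': array([ 0.26230096, -0.5940352 ,  0.18386558]), 'orientation': array([[ 9.14799601e-01,  4.03907361e-01, -7.30057040e-04],
       [ 4.03908018e-01, -9.14798314e-01,  1.53552579e-03],
       [-4.76447796e-05, -1.69957427e-03, -9.99998555e-01]]), 'wrist_force': array([-0.75655982, -0.07701884,  0.44916232]), 'torque': array([ 0.04496191, -0.00861255, -0.038763  ]), 'finger_force': 0.0, 'finger_gap': 0.09406845662803028}
```

View pics/top0.png

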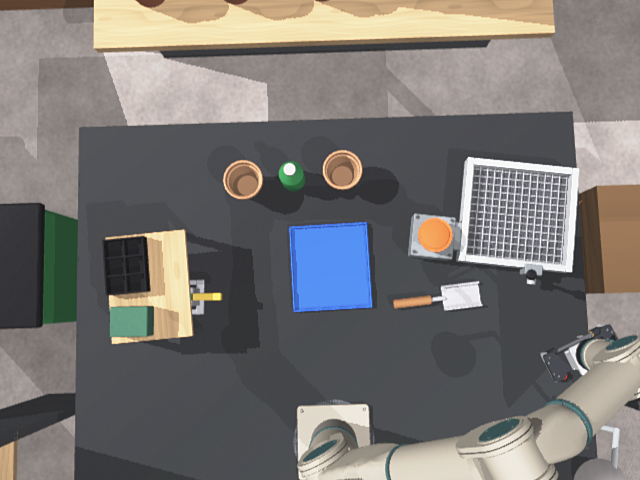

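View pics/side0.png

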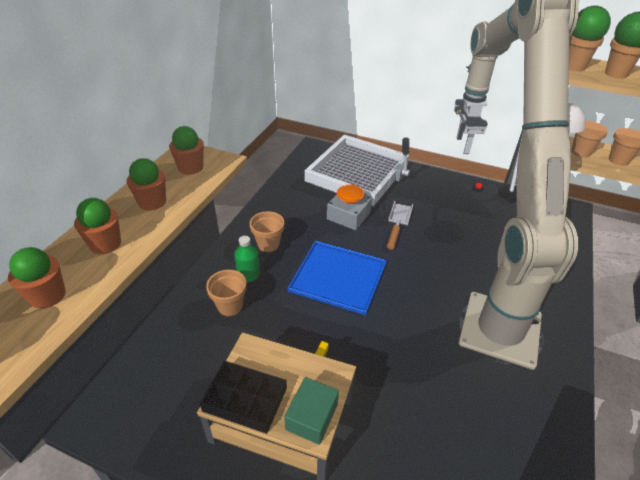

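The top view shows the shelf at (148,288) with its front to image right and the puller's tail end at (221,296). The cap is at (435,236), the tray is centred at (331,267), and the trowel lies at (395-480,297). I'll enlarge the puller and the sieve.

```bash
cat > h.py <<'E'
from cell import arm
import numpy as np, cv2
def ray(n,u,v,z,c=None):
    c=c or arm.get_calibration(n)
    d=c["orientation"]@np.array([(u-c["cx"])/c["fx"],(v-c["cy"])/c["fy"],1])
    p=c["position"]; return p+d*(z-p[2])/d[2]
def proj(n,P,c=None):
    c=c or arm.get_calibration(n)
    q=c["orientation"].T@(np.array(P)-c["position"]); return np.array([c["cx"]+c["fx"]*q[0]/q[2],c["cy"]+c["fy"]*q[1]/q[2]])
E
python3 - <<'E'
from h import *
f=cv2.imread("pics/top0.png")
a=cv2.resize(f[260:340,165:245],None,fx=5,fy=5,interpolation=cv2.INTER_CUBIC)
b=cv2.resize(f[200:280,400:480],None,fx=5,fy=5,interpolation=cv2.INTER_CUBIC)
cv2.imwrite("pics/c0.png",np.hstack([a,b]))
np.set_printoptions(precision=4,suppress=True)
for nm,u,v,z in [("tray c1",290,227,.015),("tray c2",369,223,.015),("tray c3",372,307,.015),("tray c4",293,311,.015),("shelf fr1",184,231,.145),("shelf fr2",192,335,.145)]: print(nm,ray("top",u,v,z))
hsv=cv2.cvtColor(f,cv2.COLOR_BGR2HSV)
for nm,lo,hi,z in [("cap",(5,180,120),(16,255,255),.128),("yellow",(22,150,100),(34,255,255),.095)]:
    m=cv2.inRange(hsv[150:340],lo,hi); n,l,s,c=cv2.connectedComponentsWithStats(m)
    for i in range(1,n):
        if s[i,4]>50:
            r=cv2.minAreaRect(np.argwhere(l==i)[:,::-1].astype(np.float32)); print(nm,s[i],c[i]+[0,150],r,ray("top",c[i][0],c[i][1]+150,z))
E
```

```text
tray c1 [0.6186 0.1121 0.015 ]
tray c2 [ 0.6234 -0.1212  0.015 ]
tray c3 [ 0.3771 -0.1213  0.015 ]
tray c4 [0.3721 0.1088 0.015 ]
shelf fr1 [0.6003 0.3932 0.145 ]
shelf fr2 [0.3176 0.3729 0.145 ]
yellow [193 143  29   7 139] [204.705  296.0432] ((207.0, 146.0), (6.0, 28.0), 90.0) [0.4218 0.3487 0.095 ]
```

View pics/c0.png

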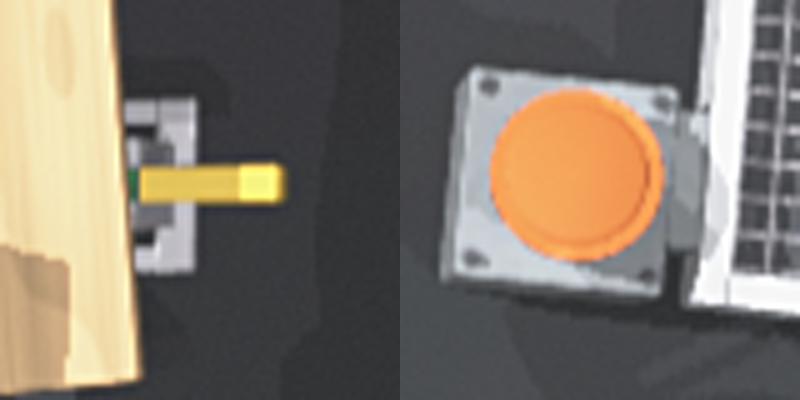

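The crop shows the puller's crossbar back edge at u=204.2, v=279.4..314.2, and the tail end at (221.6,296.6). The cap rim is centred at (435.3,235.0), and the housing edges are tilted about 6.8° in the image.

```bash
python3 - <<'E'
from h import *
np.set_printoptions(precision=4,suppress=True)
T=lambda u,v,z:ray("top",u,v,z)
a,b=T(204.2,279.4,.008),T(203.9,314.2,.008); t=T(221.6,296.6,.09)
print("crossbar",a,b,(a+b)/2,"tailend",t)
d=(t-(a+b)/2)[:2]; print("len",np.linalg.norm(d),"yaw -x dir",np.degrees(np.arctan2(d[1],d[0])))
e=(a-b)[:2]; print("y-axis dir",np.degrees(np.arctan2(e[1],e[0])))
print("cap",T(435.3,235.0,.104))
# housing top corners
h=[T(400+u/5,200+v/5,.07) for u,v in((472,66),(682,90),(662,295),(456,277))]; print(*h,np.mean(h,0))
# frame corners top z .065
g=[T(u,v,.065) for u,v in((466,157),(578,168),(573,271),(460,261))];print(*g)
E
```

```text
crossbar [0.4718 0.3688 0.008 ] [0.3701 0.3704 0.008 ] [0.4209 0.3696 0.008 ] tailend [0.4189 0.3023 0.09  ]
len 0.06729090497823136 yaw -x dir -91.72153357934788
y-axis dir -0.9458288330600996
cap [ 0.5727 -0.2998  0.104 ]
[ 0.6337 -0.4764  0.07  ] [ 0.6162 -0.5947  0.07  ] [ 0.4998 -0.5761  0.07  ] [ 0.5134 -0.4606  0.07  ] [ 0.5658 -0.5269  0.07  ]
[ 0.8006 -0.4052  0.065 ] [ 0.7581 -0.7245  0.065 ] [ 0.4627 -0.6898  0.065 ] [ 0.5004 -0.3727  0.065 ]
```

Call:
{"op": "arm_command", "data": {"moves": [[-1,0.33,0.82,0.24,0,0,0.45],[-1,0.33,0.82,0.24,0,0,0.45],[-1,0.33,0.82,0.24,0,0,0.45],[-1,0.33,0.82,0.24,0,0,0.45],[-1,0.33,0.82,0.24,0,0,0.45],[-1,0.33,0.82,0.24,0,0,0.45],[-1,0.33,0.82,0.24,0,0,0.45],[-1,0.33,0.82,0.24,0,0,0.45],[-1,0.33,0.82,0.24,0,0,0.45],[-1,0.33,0.82,0.24,0,0,0.45],[-1,0.33,0.82,0.24,0,0,0.45],[-1,0.33,0.82,0.24,0,0,0.45]], "newtons": 30}}

```text
time_s: 1.1
eef_pos: [0.421, -0.1993, 0.3002]
orientation: [[0.554, 0.832, -0.0], [0.832, -0.554, -0.0], [-0.0, -0.0, -1.0]]
wrist_force: [0.8, -0.4, 0.2]
finger_gap: 0.0944
finger_force: 0.0
```

Call:
{"op": "arm_command", "data": {"moves": [[-1,0,0.95,-0.1,0,0,0.45],[-1,0,0.95,-0.1,0,0,0.45],[-1,0,0.95,-0.1,0,0,0.45],[-1,0,0.95,-0.1,0,0,0.45],[-1,0,0.95,-0.1,0,0,0.45],[-1,0,0.95,-0.1,0,0,0.45],[-1,0,0.95,-0.1,0,0,0.45],[-1,0,0.95,-0.1,0,0,0.45],[-1,0,0.95,-0.1,0,0,0.45],[-1,0,0.95,-0.1,0,0,0.45],[-1,0,0.95,-0.1,0,0,0.45],[-1,0,0.95,-0.1,0,0,0.45]]}}

```text
time_s: 2.1
eef_pos: [0.4205, 0.2565, 0.2515]
orientation: [[0.022, 1.0, -0.0], [1.0, -0.022, -0.0], [-0.0, -0.0, -1.0]]
wrist_force: [1.7, -0.9, -0.7]
finger_gap: 0.0939
finger_force: 0.0
```

Call:
{"op": "arm_command", "data": {"moves": [[-1,0,0.6,-0.5,0,0,0],[-1,0,0.6,-0.6,0,0,0],[-1,0,0.43,-0.7,0,0,0],[-1,0,0,-0.8,0,0,0],[-1,0,0,-0.8,0,0,0],[-1,0,0,-0.8,0,0,0],[-1,0,0,-0.5,0,0,0],[-1,0,0,0,0,0,0]]}}

```text
time_s: 2.77
eef_pos: [0.4182, 0.3176, 0.0598]
orientation: [[0.023, 1.0, -0.007], [1.0, -0.024, -0.006], [-0.006, -0.006, -1.0]]
wrist_force: [-0.4, -0.4, -0.4]
finger_gap: 0.0942
finger_force: 0.0
```

Call:
{"op": "arm_command", "data": {"moves": [[1,0,0,0,0,0,0],[1,0,0,0,0,0,0],[1,0,0,0,0,0,0],[1,0,0,0,0,0,0],[1,0,0,0,0,0,0],[1,0,0,0,0,0,0],[1,0,0,0,0,0,0],[1,0,0,0,0,0,0]], "newtons": 25}}

```text
time_s: 3.43
eef_pos: [0.4211, 0.3202, 0.0641]
orientation: [[0.024, 1.0, 0.0], [1.0, -0.024, 0.0], [0.0, 0.0, -1.0]]
wrist_force: [-0.0, -0.3, 0.1]
finger_gap: 0.0441
finger_force: 0.0
```

Call:
{"op": "arm_command", "data": {"moves": [[1,0,0,0,0,0,0],[1,0,0,0,0,0,0],[1,0,0,0,0,0,0],[1,0,0,0,0,0,0],[1,0,0,0,0,0,0],[1,0,0,0,0,0,0],[1,0,0,0,0,0,0]]}}

```text
time_s: 4.02
eef_pos: [0.4211, 0.3202, 0.0638]
orientation: [[0.024, 1.0, 0.0], [1.0, -0.024, 0.0], [0.0, 0.0, -1.0]]
wrist_force: [0.3, 0.1, -0.4]
finger_gap: 0.0198
finger_force: 25.0
```

Call:
{"op": "arm_command", "data": {"moves": [[1,0,-0.15,0,0,0,0],[1,-0.01,-0.3,0,0,0,0],[1,-0.01,-0.45,0,0,0,0],[1,-0.01,-0.5,0,0,0,0],[1,-0.01,-0.55,0,0,0,0],[1,-0.01,-0.55,0,0,0,0],[1,-0.01,-0.55,0,0,0,0],[1,-0.01,-0.55,0,0,0,0],[1,-0.01,-0.55,0,0,0,0],[1,-0.01,-0.5,0,0,0,0],[1,-0.01,-0.35,0,0,0,0],[1,0,-0.25,0,0,0,0]]}}

```text
time_s: 5.02
eef_pos: [0.416, 0.1074, 0.0638]
orientation: [[0.026, 1.0, -0.001], [1.0, -0.026, -0.001], [-0.001, -0.001, -1.0]]
wrist_force: [-0.6, -0.3, -1.5]
finger_gap: 0.0198
finger_force: 25.0
```

Call:
{"op": "arm_command", "data": {"moves": [[1,0,0,0,0,0,0],[1,0,0,0,0,0,0],[1,0,0,0,0,0,0]]}}

```text
time_s: 5.27
eef_pos: [0.4169, 0.1103, 0.0639]
orientation: [[0.024, 1.0, -0.0], [1.0, -0.024, -0.0], [-0.0, -0.0, -1.0]]
wrist_force: [-0.1, -0.6, -1.0]
finger_gap: 0.0196
finger_force: 25.0
```

Call:
{"op": "arm_command", "data": {"moves": [[-0.4,0,0,0,0,0,0],[-0.4,0,0,0,0,0,0],[-0.4,0,0,0,0,0,0],[-0.4,0,0,0,0,0,0],[-0.4,0,0,0,0,0,0],[-0.4,0,0,0.3,0,0,0],[-0.4,0,0,0.6,0,0,0],[-0.4,0,0,0.9,0,0,0],[-0.4,0,0,0.9,0,0,0],[-0.4,0,0,0.9,0,0,0],[-0.4,0,0,0.4,0,0,0],[-0.4,0,0,0,0,0,0]]}}

```text
time_s: 6.27
eef_pos: [0.4195, 0.1113, 0.2274]
orientation: [[0.024, 1.0, 0.008], [1.0, -0.024, 0.002], [0.002, 0.008, -1.0]]
wrist_force: [-0.2, -0.3, -0.3]
finger_gap: 0.0657
finger_force: 0.0
```

```bash
python3 - <<'E'
from h import *
fs=[arm.grab_frame(n)[:,:,::-1] for n in("top","wrist")]
c=arm.get_calibration("wrist"); import pickle; pickle.dump(c,open("w1.pkl","wb")); print(c)
b=cv2.resize(fs[0][240:340,180:300],(400,333),interpolation=cv2.INTER_CUBIC)
w=cv2.resize(fs[1],(400,300))
b=b[:300]
cv2.imwrite("pics/a1.png",np.hstack([b,w])); cv2.imwrite("pics/w1.png",fs[1]);cv2.imwrite("pics/t1.png",fs[0])
E
```

```text
{'fx': 363.57215089352417, 'fy': 363.57215089352417, 'cx': 322.54576313767944, 'cy': 244.12698796853982, 'position': array([0.41842068, 0.19265243, 0.42378995]), 'orientation': array([[ 9.99719244e-01, -2.29785185e-02, -5.78112927e-03],
       [-2.36748777e-02, -9.58748849e-01, -2.83266913e-01],
       [ 9.66402957e-04,  2.83324251e-01, -9.59023688e-01]])}
```

View pics/a1.png

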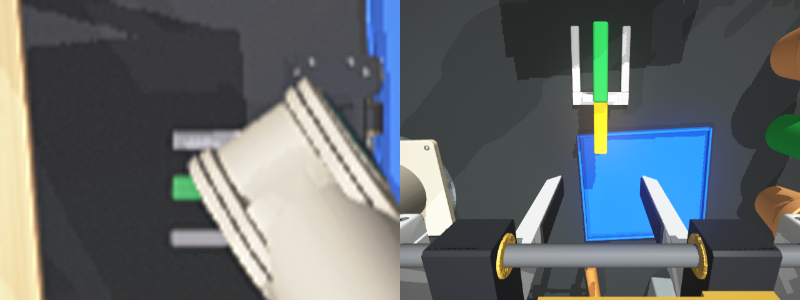

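Left: the puller stands clear of the shelf. Right (wrist view): green grip end at (600,22), yellow tail end at (600,153), and the puller is upright.

```bash
python3 - <<'E'
from h import *
import pickle; c=pickle.load(open("w1.pkl","rb"))
np.set_printoptions(precision=4,suppress=True)
f=cv2.imread("pics/w1.png"); hsv=cv2.cvtColor(f,cv2.COLOR_BGR2HSV)
for nm,lo,hi,z in[("green",(45,120,60),(80,255,255),.11),("yellow",(22,150,100),(34,255,255),.095)]:
    m=cv2.inRange(hsv[:300,250:400],lo,hi); ys,xs=np.nonzero(m); ys0,ys1=ys.min(),ys.max()+1
    for y in(ys0,ys1):
        s=xs[abs(ys-y)<8]; u=250+(s.min()+s.max()+1)/2; print(nm,u,y,ray("wrist",u,y,z,c))
E
```

```text
green 321.0 34 [0.4193 0.2684 0.11  ]
green 321.0 164 [0.4169 0.1706 0.11  ]
yellow 321.0 163 [0.4168 0.1704 0.095 ]
yellow 321.0 246 [0.4149 0.0937 0.095 ]
```

Call:
{"op": "arm_command", "data": {"moves": [[-0.4,0.01,0.5,0,0,0,0],[-0.4,0.01,0.8,0,0,0,0],[-0.4,0.01,0.8,0,0,0,0],[-0.4,0.01,0.7,0,0,0,0],[-0.4,0,0.37,-0.2,0,0,0],[-0.4,0,0,-0.5,0,0,0],[-0.4,0,0,-0.8,0,0,0],[-0.4,0,0,-0.8,0,0,0],[-0.4,0,0,-0.8,0,0,0],[-0.4,0,0,-0.6,0,0,0],[-0.4,0,0,0,0,0,0],[-0.4,0,0,0,0,0,0]]}}

```text
time_s: 7.37
eef_pos: [0.4165, 0.2363, 0.0741]
orientation: [[0.023, 1.0, -0.005], [1.0, -0.023, -0.002], [-0.002, -0.005, -1.0]]
wrist_force: [-0.6, -0.0, -0.4]
finger_gap: 0.0657
finger_force: 0.0
```

Call:
{"op": "arm_command", "data": {"moves": [[1,0,0,0,0,0,0],[1,0,0,0,0,0,0],[1,0,0,0,0,0,0],[1,0,0,0,0,0,0],[1,0,0,0,0,0,0],[1,0,0,0,0,0,0],[1,0,0,0,0,0,0],[1,0,0,0,0,0,0],[1,0,0,0,0,0,0],[1,0,0,0,0,0,0]], "newtons": 50}}

```text
time_s: 8.2
eef_pos: [0.4193, 0.2373, 0.0762]
orientation: [[0.024, 1.0, 0.001], [1.0, -0.024, 0.001], [0.001, 0.001, -1.0]]
wrist_force: [1.8, 0.8, 1.0]
finger_gap: 0.0195
finger_force: 50.0
```

Call:
{"op": "arm_command", "data": {"moves": [[1,0,0,0.2,0,0,0],[1,0,0,0.4,0,0,0],[1,0,0,0.6,0,0,0],[1,0,0,0.8,0,0,0],[1,0,0,0.8,0,0,0],[1,0,0,0.6,0,0,0],[1,0,0,0.35,0,0,0],[1,0,-0.2,0,0,0,-0.2],[1,0,-0.4,0,0,0,-0.4],[1,0,-0.6,0,0,0,-0.7],[1,0.01,-0.6,0,0,0,-0.75],[1,0.01,-0.6,0,0,0,-0.75]]}}

```text
time_s: 9.2
eef_pos: [0.4174, 0.1387, 0.2244]
orientation: [[0.316, 0.949, -0.004], [0.949, -0.316, -0.001], [-0.003, -0.003, -1.0]]
wrist_force: [0.3, 0.0, -3.5]
finger_gap: 0.0198
finger_force: 50.0
```

Call:
{"op": "arm_command", "data": {"moves": [[1,0.01,-0.6,0,0,0,-0.75],[1,0.01,-0.6,0,0,0,-0.75],[1,0.01,-0.6,0,0,0,-0.75],[1,0.01,-0.6,0,0,0,-0.75],[1,0.01,-0.6,0,0,0,-0.75],[1,0.01,-0.6,0,0,0,-0.75],[1,0.01,-0.6,0,0,0,-0.75],[1,0.01,-0.6,0,0,0,-0.75],[1,0.01,-0.6,0,0,0,-0.75],[1,0.01,-0.6,0,0,0,-0.75],[1,0.01,-0.6,0,0,0,-0.75],[1,0.01,-0.6,0,0,0,-0.75]]}}

```text
time_s: 10.2
eef_pos: [0.4218, -0.1481, 0.2244]
orientation: [[0.954, 0.301, -0.004], [0.301, -0.954, 0.001], [-0.003, -0.002, -1.0]]
wrist_force: [0.4, -0.3, -3.3]
finger_gap: 0.0194
finger_force: 50.0
```

Call:
{"op": "arm_command", "data": {"moves": [[1,0,-0.6,0,0,0,-0.75],[1,0,-0.6,0,0,0,-0.75],[1,0,-0.6,0,0,0,-0.75],[1,0,-0.6,0,0,0,-0.75],[1,0,-0.4,0,0,0,-0.5],[1,0,-0.2,0,0,0,-0.3],[1,0,0,0,0,0,0],[1,0,0,0,0,0,0]]}}

```text
time_s: 10.87
eef_pos: [0.4237, -0.2657, 0.2252]
orientation: [[0.996, -0.086, -0.001], [-0.086, -0.996, 0.002], [-0.002, -0.002, -1.0]]
wrist_force: [-0.3, 0.5, -2.8]
finger_gap: 0.0195
finger_force: 50.0
```

```bash
python3 - <<'E'
from h import *
np.set_printoptions(precision=4,suppress=True)
c=arm.get_calibration("wrist"); f=arm.grab_frame("wrist")[:,:,::-1].copy(); t=arm.grab_frame("top")[:,:,::-1]
cv2.imwrite("pics/w2.png",f)
hsv=cv2.cvtColor(f,cv2.COLOR_BGR2HSV); m=cv2.inRange(hsv,(4,170,120),(17,255,255))
n,l,s,ce=cv2.connectedComponentsWithStats(m)
for i in range(1,n):
    if s[i,4]>300:print(s[i],ce[i],ray("wrist",*ce[i],.11,c))
for r in (.048,):
  for z in (.106,):
    for C,col in(((.573,-.300),(255,0,0)),):
      for a in np.linspace(0,2*np.pi,60): cv2.circle(f,tuple(int(v) for v in proj("wrist",[C[0]+r*np.cos(a),C[1]+r*np.sin(a),z],c)),1,col,-1)
cv2.imwrite("pics/w2b.png",f)
print(arm.get_obs()["eef_pos"])
E
```

```text
[325   0  77  96 612] [381.018   60.0098] [ 0.5592 -0.3233  0.11  ]
[ 0.4242 -0.2651  0.2256]
```

View pics/w2b.png

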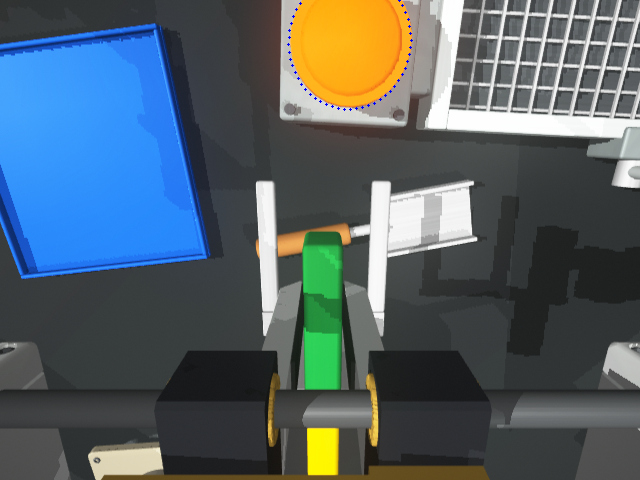

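The projected rim circle falls on the cap, which confirms its centre at (0.573,-0.300). The fork, with its tine tips at (265,181) and (381,181), is held square. I'll lower it to rim-gap height and line it up sideways.

Call:
{"op": "arm_command", "data": {"moves": [[1,0,-0.1,-0.2,0,0,0],[1,0,-0.15,-0.4,0,0,0],[1,0,-0.15,-0.5,0,0,0],[1,0,-0.1,-0.42,0,0,0],[1,0,-0.05,-0.2,0,0,0],[1,0,0,0,0,0,0],[1,0,0,0,0,0,0],[1,0,0,0,0,0,0]]}}

```text
time_s: 11.63
eef_pos: [0.425, -0.2888, 0.1578]
orientation: [[0.996, -0.086, 0.001], [-0.086, -0.996, -0.0], [0.001, 0.0, -1.0]]
wrist_force: [0.0, -0.2, -2.8]
finger_gap: 0.0194
finger_force: 50.0
```

```bash
cat > ov.py <<'E'
from h import *
import sys
def over(n,name,crop=None,sc=1,cap=None):
    o=arm.get_obs(); c=arm.get_calibration(n); f=arm.grab_frame(n)[:,:,::-1].copy()
    R=o["orientation"]@np.diag([1,-1,-1]); O=o["eef_pos"]-R@np.array([-.001,0,.0762])
    print("origin",O.round(4),"yaw",np.degrees(np.arctan2(R[1,0],R[0,0])).round(2),o["wrist_force"].round(1))
    if crop: u0,v0,u1,v1=crop; f=cv2.resize(f[v0:v1,u0:u1],None,fx=sc,fy=sc,interpolation=cv2.INTER_CUBIC)
    else: u0=v0=0
    P=lambda q:tuple(int(x) for x in (proj(n,q,c)-[u0,v0])*sc)
    W=lambda p:P(O+R@np.array(p))
    for s in(1,-1):
        for z in (0,.008):
            cv2.polylines(f,[np.array([W((x,s*y,z)) for x,y in((-.08,.05),(.048,.05),(.048,.036),(-.058,.036))])],False,(255,0,255),1)
    for z in(.08,.11): cv2.polylines(f,[np.array([W((x,y,z)) for x,y in((-.069,.01),(.03,.01),(.03,-.01),(-.069,-.01))])],True,(255,0,255),1)
    if cap is not None:
        for z in(.020,.028): cv2.polylines(f,[np.array([P([cap[0]+.048*np.cos(a),cap[1]+.048*np.sin(a),cap[2]+z]) for a in np.linspace(0,6.28,40)])],True,(255,0,0),1)
    cv2.imwrite(name,f)
    return f
E
python3 - <<'E'
from ov import *
C=(.573,-.300,.078)
a=over("wrist","pics/x.png",(200,0,460,380),1.5,C)
b=over("side","pics/y.png",(300,150,430,270),3,C)
H=max(a.shape[0],b.shape[0]); p=lambda i:np.vstack([i,np.zeros((H-i.shape[0],i.shape[1],3),np.uint8)])
cv2.imwrite("pics/z3.png",np.hstack([p(a),p(b)]))
E
```

```text
origin [ 0.4261 -0.289   0.0816] yaw -4.93 [ 0.  -0.2 -2.8]
origin [ 0.4262 -0.2891  0.0818] yaw -4.93 [-0.1 -0.2 -2.9]
```

View pics/z3.png

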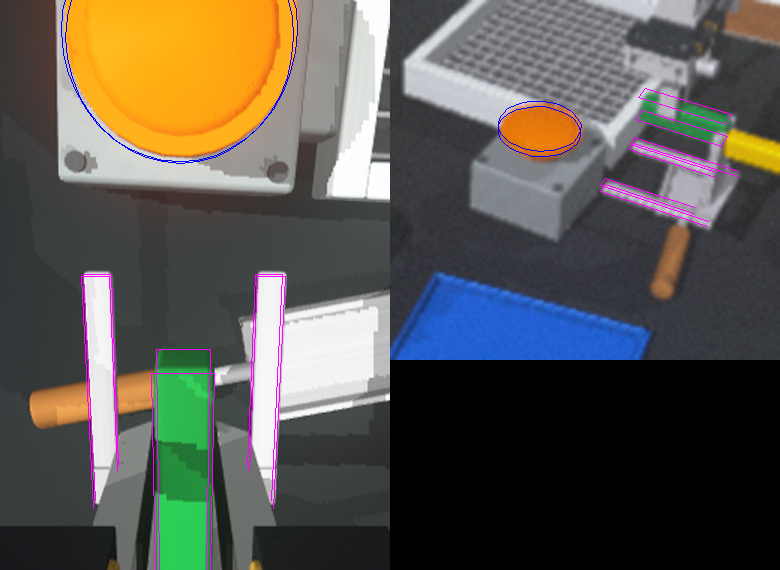

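Fork and overlay agree with no pitch, the fork is lined up with the cap, and its height is mid-gap. Inserting.

Call:
{"op": "arm_command", "data": {"moves": [[1,0.15,-0.01,0,0,0,0],[1,0.3,-0.02,0,0,0,0],[1,0.4,-0.03,0,0,0,0],[1,0.4,-0.03,0,0,0,0],[1,0.4,-0.03,0,0,0,0],[1,0.4,-0.03,-0.03,0,0,0],[1,0.4,-0.03,0,0,0,0],[1,0.4,-0.03,0,0,0,0],[1,0.35,-0.03,0,0,0,0],[1,0.28,-0.02,0,0,0,0],[1,0.2,-0.02,0,0,0,0],[1,0,0,0,0,0,0]]}}

```text
time_s: 12.73
eef_pos: [0.5738, -0.2997, 0.156]
orientation: [[0.996, -0.085, 0.002], [-0.085, -0.996, -0.0], [0.002, -0.0, -1.0]]
wrist_force: [-0.2, -0.0, -3.5]
finger_gap: 0.0191
finger_force: 50.0
```

Call:
{"op": "arm_command", "data": {"moves": [[1,0,0,0,0,0,0],[1,0,0,0,0,0,0]], "newtons": 60}}

```text
time_s: 12.9
eef_pos: [0.5704, -0.3003, 0.1558]
orientation: [[0.996, -0.087, -0.001], [-0.087, -0.996, 0.0], [-0.001, 0.0, -1.0]]
wrist_force: [0.3, 0.1, -2.6]
finger_gap: 0.0195
finger_force: 60.0
```

```bash
python3 - <<'E'
from ov import *
C=(.573,-.300,.078)
a=over("wrist","pics/x.png",(200,0,460,380),1.5,C)
b=over("side","pics/y.png",(300,150,430,270),3,C)
H=max(a.shape[0],b.shape[0]); p=lambda i:np.vstack([i,np.zeros((H-i.shape[0],i.shape[1],3),np.uint8)])
cv2.imwrite("pics/z4.png",np.hstack([p(a),p(b)]))
E
```

```text
origin [ 0.5714 -0.3003  0.0796] yaw -5.0 [ 0.3  0.1 -2.6]
origin [ 0.5713 -0.3005  0.0797] yaw -5.01 [-0.2 -0.5 -2.6]
```

View pics/z4.png

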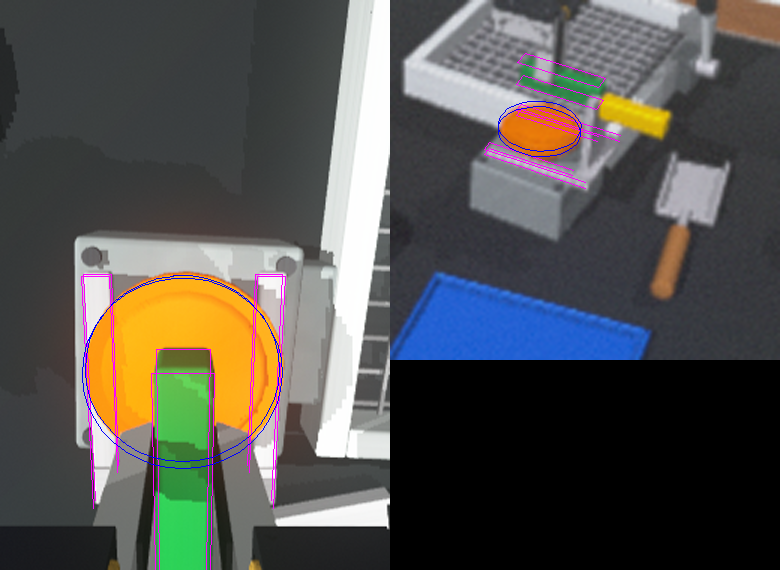

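The cap sits centred in the slot with the tines under both sides of the rim. I'll nudge forward 3 mm and lift gently.

Call:
{"op": "arm_command", "data": {"moves": [[1,0.08,0,0.08,0,0,0],[1,0,0,0.08,0,0,0],[1,0,0,0.08,0,0,0],[1,0,0,0.06,0,0,0],[1,0,0,0.05,0,0,0],[1,0,0,0.05,0,0,0],[1,0,0,0.05,0,0,0],[1,0,0,0.05,0,0,0]]}}

```text
time_s: 13.67
eef_pos: [0.5723, -0.2992, 0.1712]
orientation: [[0.996, -0.087, -0.006], [-0.087, -0.996, 0.003], [-0.006, -0.002, -1.0]]
wrist_force: [3.1, -1.0, -17.7]
finger_gap: 0.0195
finger_force: 60.0
```

Call:
{"op": "arm_command", "data": {"moves": [[1,0,0,0.05,0,0,0],[1,0,0,0.05,0,0,0],[1,0,0,0.05,0,0,0],[1,0,0,0.05,0,0,0],[1,0,0,0.05,0,0,0],[1,0,0,0.05,0,0,0],[1,0,0,0.05,0,0,0],[1,0,0,0.05,0,0,0]]}}

```text
time_s: 14.33
eef_pos: [0.5746, -0.3002, 0.1925]
orientation: [[0.996, -0.087, 0.0], [-0.087, -0.996, -0.0], [0.0, 0.0, -1.0]]
wrist_force: [-0.9, 0.3, -4.3]
finger_gap: 0.0196
finger_force: 60.0
```

Popped at about 15–18 N, and the cap's weight is now carried. Raise further, then move smoothly to the tray.

Call:
{"op": "arm_command", "data": {"moves": [[1,0,0,0.1,0,0,0],[1,0,0,0.15,0,0,0],[1,0,0,0.2,0,0,0],[1,0,0,0.2,0,0,0],[1,0,0,0.15,0,0,0],[1,0,0.04,0.1,0,0,0],[1,-0.01,0.08,0.05,0,0,0],[1,-0.03,0.14,0,0,0,0],[1,-0.04,0.2,0,0,0,0],[1,-0.05,0.26,0,0,0,0],[1,-0.07,0.32,0,0,0,0],[1,-0.08,0.38,0,0,0,0]]}}

```text
time_s: 15.33
eef_pos: [0.5628, -0.2421, 0.2295]
orientation: [[0.996, -0.087, -0.001], [-0.087, -0.996, 0.0], [-0.001, -0.0, -1.0]]
wrist_force: [0.2, 0.0, -4.2]
finger_gap: 0.0199
finger_force: 60.0
```

Call:
{"op": "arm_command", "data": {"moves": [[1,-0.09,0.44,0,0,0,0],[1,-0.1,0.48,0,0,0,0],[1,-0.1,0.5,0,0,0,0],[1,-0.1,0.5,0,0,0,0],[1,-0.1,0.5,0,0,0,0],[1,-0.1,0.5,0,0,0,0],[1,-0.1,0.5,0,0,0,0],[1,-0.1,0.5,0,0,0,0],[1,-0.09,0.45,0,0,0,0],[1,-0.08,0.4,0,0,0,0],[1,-0.07,0.34,0,0,0,0],[1,-0.06,0.28,0,0,0,0]]}}

```text
time_s: 16.33
eef_pos: [0.5187, -0.0251, 0.23]
orientation: [[0.996, -0.084, -0.0], [-0.084, -0.996, 0.001], [-0.0, -0.001, -1.0]]
wrist_force: [1.2, 0.3, -4.6]
finger_gap: 0.0196
finger_force: 60.0
```

Call:
{"op": "arm_command", "data": {"moves": [[1,-0.05,0.22,0,0,0,0],[1,-0.03,0.16,0,0,0,0],[1,-0.02,0.1,0,0,0,0],[1,0,0.05,0,0,0,0],[1,0,0,0,0,0,0],[1,0,0,0,0,0,0]]}}

```text
time_s: 16.83
eef_pos: [0.5159, -0.0073, 0.2298]
orientation: [[0.996, -0.088, 0.0], [-0.088, -0.996, -0.0], [0.0, 0.0, -1.0]]
wrist_force: [0.0, 0.1, -4.5]
finger_gap: 0.0195
finger_force: 60.0
```

```bash
python3 - <<'E'
from ov import *
a=over("wrist","pics/x.png",(130,0,530,400),1)
b=over("side","pics/y.png",(270,170,400,320),3)
H=max(a.shape[0],b.shape[0]); p=lambda i:np.vstack([i,np.zeros((H-i.shape[0],i.shape[1],3),np.uint8)])
cv2.imwrite("pics/z5.png",np.hstack([p(a),p(b)]))
E
```

```text
origin [ 0.5169 -0.0074  0.1536] yaw -5.02 [ 0.   0.1 -4.5]
origin [ 0.5169 -0.0076  0.1536] yaw -5.04 [ 0.2  0.4 -4.6]
```

View pics/z5.png

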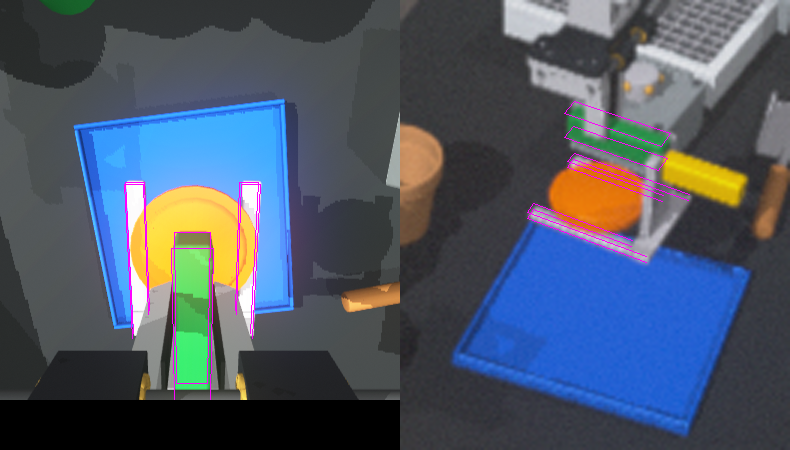

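The cap lies level in the fork over the tray. Lowering.

Call:
{"op": "arm_command", "data": {"moves": [[1,0,0,-0.1,0,0,0],[1,0,0,-0.2,0,0,0],[1,0,0,-0.3,0,0,0],[1,0,0,-0.4,0,0,0],[1,0,0,-0.45,0,0,0],[1,0,0,-0.45,0,0,0],[1,0,0,-0.4,0,0,0],[1,0,0,-0.35,0,0,0],[1,0,0,-0.25,0,0,0],[1,0,0,-0.15,0,0,0],[1,0,0,-0.1,0,0,0],[1,0,0,-0.08,0,0,0]]}}

```text
time_s: 17.93
eef_pos: [0.516, -0.0066, 0.1004]
orientation: [[0.996, -0.087, 0.0], [-0.087, -0.996, 0.0], [0.0, -0.0, -1.0]]
wrist_force: [-0.3, 0.3, -3.3]
finger_gap: 0.0191
finger_force: 60.0
```

Call:
{"op": "arm_command", "data": {"moves": [[1,0,0,-0.08,0,0,0],[1,0,0,-0.08,0,0,0],[1,0,0,-0.08,0,0,0],[1,0,0,-0.07,0,0,0],[1,0,0,-0.06,0,0,0],[1,0,0,-0.05,0,0,0],[1,0,0,0,0,0,0],[1,0,0,0,0,0,0]]}}

```text
time_s: 18.6
eef_pos: [0.5158, -0.0066, 0.0838]
orientation: [[0.996, -0.087, -0.0], [-0.087, -0.996, 0.0], [-0.0, -0.0, -1.0]]
wrist_force: [0.1, 0.1, -2.8]
finger_gap: 0.0193
finger_force: 60.0
```

Call:
{"op": "arm_command", "data": {"moves": [[1,0,0,-0.03,0,0,0],[1,0,0,-0.03,0,0,0],[1,0,0,0,0,0,0],[1,0,0,0,0,0,0]]}}

```text
time_s: 18.93
eef_pos: [0.5161, -0.0066, 0.0816]
orientation: [[0.996, -0.087, 0.001], [-0.087, -0.996, 0.0], [0.001, -0.0, -1.0]]
wrist_force: [0.4, -0.1, -2.6]
finger_gap: 0.0195
finger_force: 60.0
```

Call:
{"op": "arm_command", "data": {"moves": [[1,0,0,-0.02,0,0,0],[1,0,0,-0.02,0,0,0],[1,0,0,0,0,0,0],[1,0,0,0,0,0,0]]}}

```text
time_s: 19.27
eef_pos: [0.5166, -0.0072, 0.081]
orientation: [[0.996, -0.087, 0.002], [-0.087, -0.996, -0.001], [0.002, 0.0, -1.0]]
wrist_force: [-0.4, -1.0, 7.2]
finger_gap: 0.0192
finger_force: 60.0
```

Seated. Release and withdraw straight up.

Call:
{"op": "arm_command", "data": {"moves": [[-0.4,0,0,0,0,0,0],[-0.4,0,0,0,0,0,0],[-0.4,0,0,0,0,0,0],[-0.4,0,0,0,0,0,0],[-0.4,0,0,0,0,0,0],[-0.4,0,0,0,0,0,0],[-0.4,0,0,0.2,0,0,0],[-0.4,0,0,0.5,0,0,0],[-0.4,0,0,0.8,0,0,0],[-0.4,0,0,0.9,0,0,0],[-0.4,0,0,0.9,0,0,0],[-0.4,0,0,0.9,0,0,0]]}}

```text
time_s: 20.27
eef_pos: [0.5153, -0.0066, 0.2502]
orientation: [[0.996, -0.087, 0.0], [-0.087, -0.996, 0.0], [0.0, -0.0, -1.0]]
wrist_force: [0.5, 0.2, 0.1]
finger_gap: 0.0658
finger_force: 0.0
```

Call:
{"op": "arm_command", "data": {"moves": [[-0.4,-0.3,-0.3,0.5,0,0,0],[-0.4,-0.5,-0.7,0.3,0,0,0],[-0.4,-0.5,-0.8,0,0,0,0],[-0.4,-0.5,-0.8,0,0,0,0],[-0.4,-0.3,-0.8,0,0,0,0],[-0.4,0,-0.5,0,0,0,0],[-0.4,0,0,0,0,0,0],[-0.4,0,0,0,0,0,0],[-0.4,0,0,0,0,0,0]]}}

```text
time_s: 21.02
eef_pos: [0.432, -0.1614, 0.2801]
orientation: [[0.996, -0.086, 0.0], [-0.086, -0.996, 0.001], [0.0, -0.001, -1.0]]
wrist_force: [0.1, -0.4, 0.3]
finger_gap: 0.066
finger_force: 0.0
```

```bash
python3 - <<'E'
from h import *
a=arm.grab_frame("top")[120:360,90:490,::-1]; b=arm.grab_frame("side")[:,:,::-1]
cv2.imwrite("pics/z6.png",np.hstack([a,b[150:390,180:580]]))
print(arm.get_obs()["wrist_force"],arm.get_obs()["time_s"])
E
```

```text
[-0.31462068  1.00240074  0.5532729 ] 21.1167
```

View pics/z6.png

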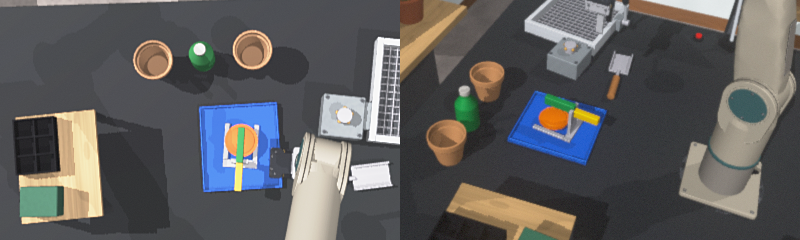

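The puller stands in the tray with the cap upright in its fork, the boss is bare and the other things look unmoved.

```bash
python3 -c "
from cell import arm
print(arm.finish_job())"
```

```text
the job is handed in; nothing more can be done
None
```

The job is handed in after about 21 s of robot time: the cap is off, the puller and the upright cap both stand in the blue tray, and nothing else in the last pictures had moved or fallen.

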